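Turn a leaf of the soil-colour chart book

TASK

The soil-colour chart book lies open on the bench with one stiff leaf, the one with the orange tab, standing a little way up from the right-hand pages. With a fingertip, push that leaf up and over the rings and then press it down until it lies flat on the left-hand pages, so that the reddish colour page under it can be read; ease it over without flinging it. Do not pinch the leaf between the fingers, do not shift or lift the book, and leave the bottles, the stone jar and the wooden pick where they are.

Things in the scene. Friction and masses are not known exactly. Their poses are not given: they have to be found in the camera images.
- chart_book: Open ring binder lying loose on the bench, about 1.4 kg. Dark blue covers 222 mm (own x, along the spine) by 294 mm (own y), 3 mm thick. Origin: underside, middle of the spine. Own x runs along the spine away from the reader, own +y to the left-hand side, own -y to the right-hand side, z up. Small blue and green page tabs stick out low on the right at own x -80 to -13 mm.
- left_page (a point): Middle of the top of the left-hand page block, 65.5 mm left of the spine, 20.5 mm above the bench, fixed to the book. A block of cream pages, 190 mm along the spine, lies on each side from 9 to 122 mm from the spine's middle line, both with tops at this height.
- rings_mid (a point): Point on the leaf's turning axis: centre of the middle ring, 23 mm above the bench, fixed to the book, same axes as the book. The turning axis is the book's own x through this point. Three steel rings of 16 mm radius (tops 41 mm above the bench) stand on the spine at own x -70, 0 and 70 mm.
- leaf (a joint): Angle (rad) of the stiff leaf about the ring axis: 0 lying flat on the right-hand pages (own -y), pi/2 standing upright, pi (3.14, its stop) lying flat on the left-hand pages (own +y). Starts 0.2 to 0.6. Tight on its rings: it stays at whatever angle it is left and needs about 1.5 N at the tab to move, either way. It will not fall over or lie down by itself.
- leaf_mid (a point): Middle of the leaf, mid-thickness, 65.5 mm from the ring axis; swings with the leaf. The leaf is a rigid board of about 100 g, 190 mm along the spine, reaching from 9 to 122 mm from the axis, 5 mm thick (2 mm at its rim); its middle plane passes through the ring axis. Lying flat on either side its upper face is 25.5 mm above the bench.
- leaf_tab (a point): Middle of the outer end of the leaf's orange tab, mid-thickness, 140 mm from the ring axis, at own x +30 mm of the book; it swings with the leaf. The tab is 50 mm wide (own x +5 to +55 mm) and reaches from 122 to 140 mm from the axis. Axes at leaf angle 0 as the book's.
- leaf_front: The leaf's front facing sheet, cream with olive-brown colour chips, 1.5 mm thick, glued on the face that looks up at the start and covering the tab to within 4 mm of its edges. Origin on the ring axis; turns with the leaf.
- leaf_back: The leaf's back facing sheet, cream with a plain grey panel, on the face that looks down at the start and up at the end. Origin on the ring axis; turns with the leaf.
- dropper_bottle: White dropper bottle with black rubber top, 36 mm across, 99 mm high, standing beyond the head of the book. Origin: centre of its underside.
- amber_bottle: Brown bottle with orange label and black cap, 42 mm across, 82 mm high, standing beyond the head of the book. Origin: centre of its underside.
- stone_jar: The find: a small grey-brown stone jar, 54 mm across, 64 mm high, standing to the left of the book. Origin: centre of its underside.
- pick: Wooden-handled pick lying to the right of the book, about 165 mm long along its own x, 10 mm thick. Origin: on the bench under its handle, own x from -73 mm (butt) to +94 mm (tip).
Mind the look-alikes: they are no part of the job. What is shaped like the dropper_bottle but yellow is not meant.

How it is judged:
By the outcome, as a careful person would: the job done as asked, in the order asked, and still so for the second after the job is handed in, with the robot touching nothing.
It also fails if it takes over 45 s, if anything falls off the work surface, if the arm or the gripper's body presses on something with over 40 N, if the wrist force passes 120 N, or if a joint passes its speed limit or range.

ROBOT

A 6-joint arm with a two-finger parallel gripper is mounted at the origin on the work surface. World frame = base frame: x ahead of the robot, y to its left, z up, the work surface at z = 0. Lengths are in m, angles in rad, forces in N, time in s.
With the tool pointing down it reaches from about 0.375 to 0.9 m from the base axis. Payload 3.1 kg.
Tool frame: the origin (TCP) lies midway between the tips of the shut fingers; the grasp point (between the pads) lies 19 mm behind it (manip.grasp_offset is the distance from the TCP to the grasp point, in m); z points along the fingers, y is the line along which they close (so a half turn about z gives the same grasp; the last joint's range is limited). The gripper opens to 85 mm and grips with 20 to 120 N. Pads are 22 mm wide; open, the fingers measure 114 mm over their backs; the gripper's body (76 mm by 85 mm) begins 54 mm behind the grasp point. The pads swing forward as they close: fully open they stand 13 mm farther back than shut.
Start: joints at [1.048, 0.527, 1.433, -0, 1.181, -0.178], TCP at [0.211, 0.588, 0.231] pointing down, gripper open.
Joint ranges: [-3.08, 3.08], [-0.75, 2.2], [0.22, 2.44], [-1.43, 4.57], [0, 2.65], [-2.85, 2.85]. Speed limits (rad/s): [2.79, 2.79, 3.14, 3.14, 3.14, 3.14].

INTERFACE

Orientations are given as a unit quaternion [x, y, z, w].
In Python, from station import sensors, cams, order, manip gives the robot as it stands.
- The arm moves only by the tool move_arm, never from a script. Its argument "targets" is a list of rows, each an object of numbers: "dx", "dy", "dz": the shift along the world's x, y, z normalised to -1 to 1, where 1 is 25 mm; "rx", "ry", "rz": the turn, a rotation vector about the world's x, y, z normalised to -1 to 1, where 1 is 30 degrees. A call has exactly 10 rows; each row shifts and turns the commanded pose from where the row before left it; what a row does not reach is not made up. A row lasts 1/8 s, in which the tool goes at most 62.5 mm and 10.7 degrees, less where a joint would pass 70% of its speed; a pose out of reach is approached as far as the arm can. A call with a number of a shift or a turn outside -1 to 1 is refused whole. A call with a gripper value outside its range is refused whole. "claw" is the opening in per cent of the stroke, from 0 (shut) to 100 (fully open), set as the call begins (left out, the last holds). The fingers move at their own pace and stop on an object; "newtons" is the grip in N (left out, the last holds). Time passes only in rows, so rows that do not move let the fingers close, or fill a call up. It gives the time, the measured TCP pose, the force, the opening and the grip force at its end, in the units of the state.
- sensors.sense(): the state, without advancing time (a new reading comes with each control period).
- cams.snapshot(name): name is "scene" or "top"; returns the picture (480x640x3 uint8, red, green, blue); there is no depth.
- cams.camera_model(name): a dict with "fx", "fy", "cx", "cy" (pixels), "extrinsics" (4x4, takes a point from world to camera coordinates). Camera axes: x right, y down, z forward; pixel columns grow to the right and rows downward; lengths in m; the calibration is good to about 2 mm. A picture is of the moment at which its call begins. camera_model takes no time and is no camera call.
- order.sign_off(): hands the job in; it is judged then, once.
The state is a dict: "t": time; "q": joint angles; "qd": joint speeds; "tau": joint torques, N m; "tcp_pos": TCP position; "tool_rot": TCP orientation; "force": force on the tool from outside, world axes, zero at the start; "ft_torque": the same for the moment, N m; "finger_gap": opening from 0.0 (shut) to 1.0 (fully open); "gripper_force": force on a finger pad.
Only numpy, scipy, OpenCV 4.12 (cv2) and the standard library are available. Lean on these libraries where they do the work, as an engineer would, in place of code of your own. Each camera call takes 0.05 s, during which the arm holds its last target. There are 200 camera calls.

## Working session

There is one attempt and no reset: what is moved stays moved. The work goes in short steps, Python scripts to look and compute and a tool call to move; the robot and the scene stay as the last step left them, time stands still between calls to the robot, and variables do not carry over. Pictures are saved under pics/ and viewed, at most 10 in all, crops included, and the job is handed in when it is done.

Besides the shell and the picture viewer there is one more tool, called after "Call:" in YAML: its name, and indented under it one key for each argument. move_arm: Moves the arm, as the interface text tells. Scaled input: -1 to 1 covers 25 mm each way for a shift and 30 degrees each way for a turn. Its arguments: {"type":"object","properties":{"targets":{"type":"array"},"claw":{"type":"number"},"newtons":{"type":"number"}},"required":["targets"]}

```bash
mkdir -p pics; cat > h.py <<'E'
import numpy as np, cv2
from station import sensors, cams, order, manip
def snap(n,f):
    im=cams.snapshot(n); cv2.imwrite('pics/'+f,im[:,:,::-1]); return im
def proj(n,P):
    m=cams.camera_model(n);E=np.array(m['extrinsics']);p=E[:3,:3]@np.array(P)+E[:3,3]
    return np.array([m['fx']*p[0]/p[2]+m['cx'],m['fy']*p[1]/p[2]+m['cy']])
def ray(n,u,v):
    m=cams.camera_model(n);E=np.array(m['extrinsics']);R=E[:3,:3]
    d=R.T@np.array([(u-m['cx'])/m['fx'],(v-m['cy'])/m['fy'],1]);return -R.T@E[:3,3],d/np.linalg.norm(d)
def onz(n,u,v,z):
    c,d=ray(n,u,v);return c+d*(z-c[2])/d[2]
def tri(a,b):
    (c1,d1),(c2,d2)=ray(*a),ray(*b)
    s=np.linalg.lstsq(np.c_[d1,-d2],c2-c1,rcond=None)[0]
    p,q=c1+s[0]*d1,c2+s[1]*d2;return (p+q)/2,np.linalg.norm(p-q)
E
python3 - <<'E'
from h import *
a=snap('scene','s0.png');b=snap('top','t0.png')
s=sensors.sense();print(s['t'],s['tcp_pos'],s['tool_rot'],s['finger_gap'],s['force'])
for n in('scene','top'):print(n,ray(n,320,240))
E
```

```text
0.1 [0.21091334 0.58764868 0.23041925] [ 1.71550186e-01  9.85174875e-01 -9.42979705e-04 -3.32834949e-04] 0.9970591954903162 [-0.46190495 -0.87238638  0.61746556]
scene (array([ 1.31377841, -0.4519974 ,  0.78145898]), array([-0.62292517,  0.42924596, -0.65399705]))
top (array([0.49782773, 0.05182626, 1.17798157]), array([ 0.07159648,  0.01290628, -0.99735018]))
```

View pics/s0.png

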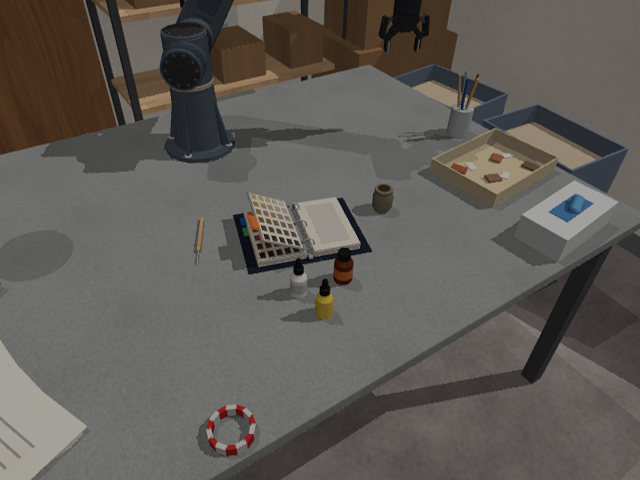

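View pics/t0.png

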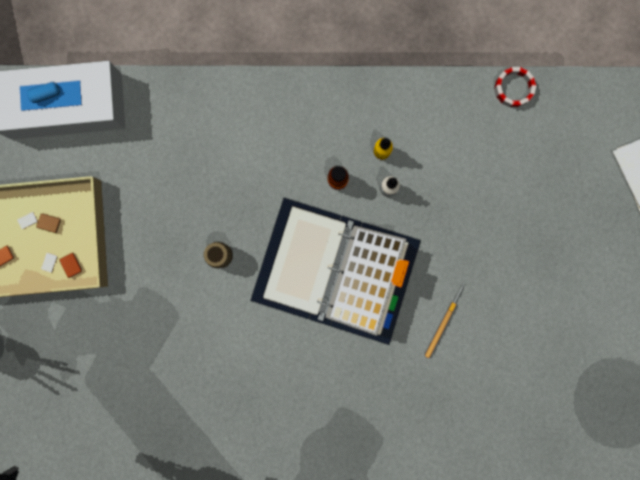

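The scene picture shows the leaf raised over the right-hand pages, with its orange tab at about (253,222). In the top view the tab is at (401,273) and the cover corners are at about (286,199), (420,240), (389,343) and (252,300).

Things that could be taken for the tab (top view):
- orange tab (401,273): this is the one I want
- green tab (393,303) and blue tab (388,322)
- amber bottle's label (338,177)
- pick handle (440,330)
- yellow bottle (384,148), the decoy of the white dropper bottle (391,185)

```bash
python3 - <<'E'
from h import *
b=cv2.imread('pics/t0.png');a=cv2.imread('pics/s0.png')
cs=[onz('top',*p,0.003) for p in[(286,199),(420,240),(389,343),(252,300)]]  # head-left, head-right, foot-right, foot-left
HL,HR,FR,FL=[c[:2] for c in cs]
print(np.linalg.norm(HL-HR),np.linalg.norm(FL-FR),np.linalg.norm(HL-FL),np.linalg.norm(HR-FR))
# refine: dark-blue mask + minAreaRect
h=cv2.cvtColor(b,cv2.COLOR_BGR2HSV)
def om(im,x0,y0,x1,y1):
    h=cv2.cvtColor(im,cv2.COLOR_BGR2HSV);m=cv2.inRange(h,(3,170,140),(18,255,255));k=np.zeros_like(m);k[y0:y1,x0:x1]=m[y0:y1,x0:x1]
    c=max(cv2.findContours(k,0,1)[0],key=cv2.contourArea);r=cv2.minAreaRect(c);return r,cv2.boxPoints(r).round(1).tolist()
print(om(b,380,250,420,295));print(om(a,235,200,275,245))
C=(HL+HR+FR+FL)/4;ex=((HL+HR)-(FL+FR));ex/=np.linalg.norm(ex);ey=np.array([-ex[1],ex[0]])
yaw=np.arctan2(ex[1],ex[0]);print('C',C,'yaw',yaw,np.degrees(yaw))
# leaf angle from the tab's pixel in each view
rt=om(b,380,250,420,295)[0][0];rs=om(a,235,200,275,245)[0][0]
P,e=tri(('top',*rt),('scene',*rs));d=P[:2]-C
print('tab',P,e,'own x,y,z',d@ex,d@ey,P[2]-.023,'ang',np.arctan2(P[2]-.023,-d@ey),np.hypot(d@ey,P[2]-.023))
for n,p in dict(dropper=(391,185),amber=(338,177),jar=(217,254),pick=(441,332)).items():
    w=onz('top',*p,{'dropper':.099,'amber':.082,'jar':.064,'pick':.01}[n]);print(n,w.round(3),((w[:2]-C)@ex).round(3),((w[:2]-C)@ey).round(3))
crop=cv2.resize(np.hstack([b[190:350,245:465],a[180:340,220:440]]),None,fx=1.8,fy=1.8,interpolation=2);cv2.imwrite('pics/c0.png',crop)
E
```

```text
0.28558723102879796 0.2888003571947615 0.21664249047053646 0.21685930874306314
(((399.2523193359375, 272.3257141113281), (10.823437690734863, 26.34022331237793), 16.699243545532227), [[390.29998779296875, 283.3999938964844], [397.8999938964844, 258.20001220703125], [408.20001220703125, 261.29998779296875], [400.70001220703125, 286.5]])
(((253.10003662109375, 221.80003356933594), (16.127614974975586, 7.273237228393555), 71.56504821777344), [[247.10000610351562, 215.3000030517578], [254.0, 213.0], [259.1000061035156, 228.3000030517578], [252.1999969482422, 230.60000610351562]])
C [0.5212553  0.03305866] yaw -0.3047648863087294 -17.46174172927456
tab [ 0.51569085 -0.08489245  0.08133545] 0.0019224487567084695 own x,y,z 0.030085429339271573 -0.11418534632952886 0.05833545488363542 ang 0.4723167679699868 0.1282237053468473
dropper [ 0.68  -0.067  0.099] 0.181 -0.048
amber [0.698 0.032 0.082] 0.168 0.052
jar [0.55  0.265 0.064] -0.042 0.23
pick [ 0.399 -0.175  0.01 ] -0.054 -0.236
```

View pics/c0.png

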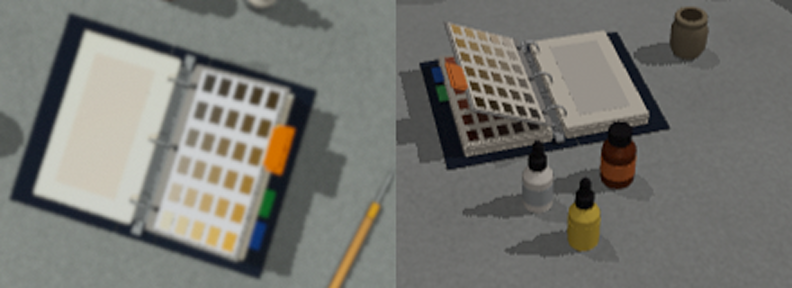

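The crop confirms the choice. The orange tab sits on the raised leaf's rim, at own x +30, about 128 mm from the axis and 0.47 rad up, which agrees with the description. I'll shut the fingers and travel above everything to the right of the tab, tilting the tool 45° about the spine on the way.

Call:
move_arm:
  targets:
    - {"dx":0.376,"dy":-0.99}
    - {"dx":0.376,"dy":-0.99}
    - {"dx":0.376,"dy":-0.99}
    - {"dx":0.376,"dy":-0.99}
    - {"dx":0.376,"dy":-0.99}
    - {"dx":0.376,"dy":-0.99}
    - {"dx":0.376,"dy":-0.99}
    - {"dx":0.376,"dy":-0.99}
    - {"dx":0.376,"dy":-0.99}
    - {"dx":0.376,"dy":-0.99}
  claw: 0

```text
schema error: expected keys dx, dy, dz, rx, ry, rz
```

Call:
move_arm:
  targets:
    - {"dx":0.376,"dy":-0.99}
    - {"dx":0.376,"dy":-0.99}
    - {"dx":0.376,"dy":-0.99}
    - {"dx":0.376,"dy":-0.99}
    - {"dx":0.376,"dy":-0.99}
    - {"dx":0.376,"dy":-0.99}
    - {"dx":0.376,"dy":-0.99}
    - {"dx":0.376,"dy":-0.99}
    - {"dx":0.376,"dy":-0.99}
    - {"dx":0.376,"dy":-0.99}

```text
schema error: expected keys dx, dy, dz, rx, ry, rz
```

Call:
move_arm:
  targets:
    - {"dx":0.376,"dy":-1,"rx":0.143,"ry":-0.045}
    - {"dx":0.376,"dy":-1,"rx":0.143,"ry":-0.045}
    - {"dx":0.376,"dy":-1,"rx":0.143,"ry":-0.045}
    - {"dx":0.376,"dy":-1,"rx":0.143,"ry":-0.045}
    - {"dx":0.376,"dy":-1,"rx":0.143,"ry":-0.045}
    - {"dx":0.376,"dy":-1,"rx":0.143,"ry":-0.045}
    - {"dx":0.376,"dy":-1,"rx":0.143,"ry":-0.045}
    - {"dx":0.376,"dy":-1,"rx":0.143,"ry":-0.045}
    - {"dx":0.376,"dy":-1,"rx":0.143,"ry":-0.045}
    - {"dx":0.376,"dy":-1,"rx":0.143,"ry":-0.045}

```text
schema error: expected keys dx, dy, dz, rx, ry, rz
```

```bash
cat >> h.py <<'E'
C=np.array([.5213,.0331]);yw=-.3048;ex=np.array([np.cos(yw),np.sin(yw)]);ey=np.array([-ex[1],ex[0]])
def own():
    from scipy.spatial.transform import Rotation as R
    s=sensors.sense();p=s['tcp_pos'];d=np.array(p[:2])-C;z=R.from_quat(s['tool_rot']).as_matrix()[:,2]
    f=np.array(s['force'])
    print('t',s['t'],'own',(d@ex).round(4),(d@ey).round(4),round(p[2],4),'z own',(z[:2]@ex).round(2),(z[:2]@ey).round(2),z[2].round(2),'F own',(f[:2]@ex).round(1),(f[:2]@ey).round(1),f[2].round(1),'gap',s['finger_gap'])
    return s
E
python3 - <<'E'
from h import *
print(own()['q']);print([x for x in dir(manip) if x[0]!='_'])
snap('scene','s1.png')
E
```

```text
t 0.1 own -0.4625 0.4358 0.2304 z own -0.0 -0.0 -1.0 F own -0.2 -1.0 0.6 gap 0.9970591954903162
[ 1.04748225e+00  5.28398623e-01  1.43376355e+00 -2.50782372e-05
  1.18143034e+00 -1.78498430e-01]
['PlanningError', 'grasp_offset']
```

View pics/s1.png

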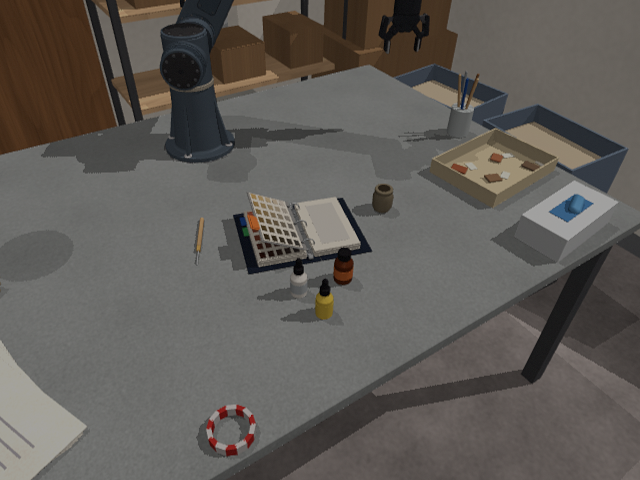

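The calls were refused because every row needs all six keys, so nothing moved and the picture is the same as the first. I'll resend them complete.

Call:
move_arm:
  targets:
    - {"dx":0.376,"dy":-0.99,"dz":0,"rx":0,"ry":0,"rz":0}
    - {"dx":0.376,"dy":-0.99,"dz":0,"rx":0,"ry":0,"rz":0}
    - {"dx":0.376,"dy":-0.99,"dz":0,"rx":0,"ry":0,"rz":0}
    - {"dx":0.376,"dy":-0.99,"dz":0,"rx":0,"ry":0,"rz":0}
    - {"dx":0.376,"dy":-0.99,"dz":0,"rx":0,"ry":0,"rz":0}
    - {"dx":0.376,"dy":-0.99,"dz":0,"rx":0,"ry":0,"rz":0}
    - {"dx":0.376,"dy":-0.99,"dz":0,"rx":0,"ry":0,"rz":0}
    - {"dx":0.376,"dy":-0.99,"dz":0,"rx":0,"ry":0,"rz":0}
    - {"dx":0.376,"dy":-0.99,"dz":0,"rx":0,"ry":0,"rz":0}
    - {"dx":0.376,"dy":-0.99,"dz":0,"rx":0,"ry":0,"rz":0}
  claw: 0

```text
t: 1.4
tcp_pos: [0.3053, 0.3398, 0.2312]
tool_rot: [0.171, 0.985, -0.0, -0.0]
force: [0.5, 0.0, 0.7]
finger_gap: 0.004
gripper_force: 0.0
```

Call:
move_arm:
  targets:
    - {"dx":0.376,"dy":-0.99,"dz":0,"rx":0,"ry":0,"rz":0}
    - {"dx":0.376,"dy":-0.99,"dz":0,"rx":0,"ry":0,"rz":0}
    - {"dx":0.376,"dy":-0.99,"dz":0,"rx":0,"ry":0,"rz":0}
    - {"dx":0.376,"dy":-0.99,"dz":0,"rx":0,"ry":0,"rz":0}
    - {"dx":0.376,"dy":-0.99,"dz":0,"rx":0,"ry":0,"rz":0}
    - {"dx":0.376,"dy":-0.99,"dz":0,"rx":0,"ry":0,"rz":0}
    - {"dx":0.376,"dy":-0.99,"dz":0,"rx":0,"ry":0,"rz":0}
    - {"dx":0.376,"dy":-0.99,"dz":0,"rx":0,"ry":0,"rz":0}
    - {"dx":0.376,"dy":-0.99,"dz":0,"rx":0,"ry":0,"rz":0}
    - {"dx":0.376,"dy":-0.99,"dz":0,"rx":0,"ry":0,"rz":0}

```text
t: 2.65
tcp_pos: [0.3993, 0.0924, 0.2313]
tool_rot: [0.172, 0.985, 0.0, -0.0]
force: [0.2, -0.0, -0.8]
finger_gap: -0.005
gripper_force: 0.0
```

Call:
move_arm:
  targets:
    - {"dx":0.376,"dy":-1,"dz":0,"rx":0.143,"ry":-0.045,"rz":0}
    - {"dx":0.376,"dy":-1,"dz":0,"rx":0.143,"ry":-0.045,"rz":0}
    - {"dx":0.376,"dy":-1,"dz":0,"rx":0.143,"ry":-0.045,"rz":0}
    - {"dx":0.376,"dy":-1,"dz":0,"rx":0.143,"ry":-0.045,"rz":0}
    - {"dx":0.376,"dy":-1,"dz":0,"rx":0.143,"ry":-0.045,"rz":0}
    - {"dx":0.376,"dy":-1,"dz":0,"rx":0.143,"ry":-0.045,"rz":0}
    - {"dx":0.376,"dy":-1,"dz":0,"rx":0.143,"ry":-0.045,"rz":0}
    - {"dx":0.376,"dy":-1,"dz":0,"rx":0.143,"ry":-0.045,"rz":0}
    - {"dx":0.376,"dy":-1,"dz":0,"rx":0.143,"ry":-0.045,"rz":0}
    - {"dx":0.376,"dy":-1,"dz":0,"rx":0.143,"ry":-0.045,"rz":0}

```text
t: 3.9
tcp_pos: [0.4934, -0.1579, 0.2312]
tool_rot: [0.159, 0.91, 0.38, 0.051]
force: [-0.3, 0.2, 0.6]
finger_gap: -0.002
gripper_force: 0.0
```

```bash
python3 - <<'E'
from h import *
print(own()['q'])
snap('scene','s2.png')
E
```

```text
t 3.9 own 0.0307 -0.1906 0.2312 z own 0.0 0.71 -0.71 F own -0.4 0.0 0.6 gap -0.001898369762556038
[-0.89411513  0.55898004  1.67940376  0.63616111  1.44234704 -2.38299296]
```

View pics/s2.png

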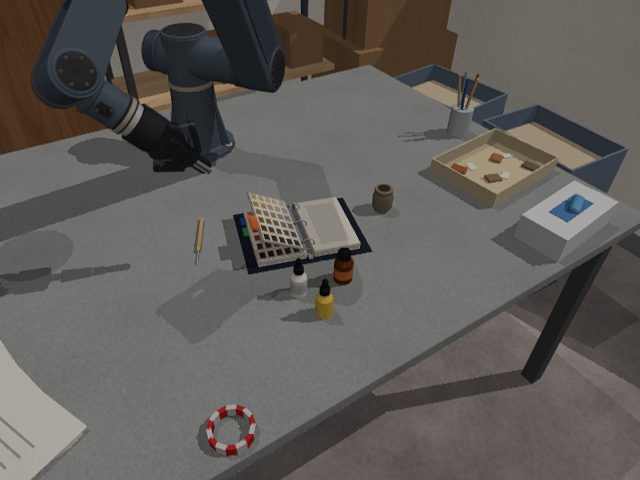

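The tool is tilted 45°, with its tip at own y −190 mm, and nothing has moved. Next I lower it beside the book and slide the tip under the tab.

Call:
move_arm:
  targets:
    - {"dx":0,"dy":0,"dz":-0.88,"rx":0,"ry":0,"rz":0}
    - {"dx":0,"dy":0,"dz":-0.88,"rx":0,"ry":0,"rz":0}
    - {"dx":0,"dy":0,"dz":-0.88,"rx":0,"ry":0,"rz":0}
    - {"dx":0,"dy":0,"dz":-0.88,"rx":0,"ry":0,"rz":0}
    - {"dx":0,"dy":0,"dz":-0.88,"rx":0,"ry":0,"rz":0}
    - {"dx":0,"dy":0,"dz":-0.88,"rx":0,"ry":0,"rz":0}
    - {"dx":0,"dy":0,"dz":-0.88,"rx":0,"ry":0,"rz":0}
    - {"dx":0,"dy":0,"dz":-0.88,"rx":0,"ry":0,"rz":0}
    - {"dx":0.24,"dy":0.76,"dz":0,"rx":0,"ry":0,"rz":0}
    - {"dx":0.24,"dy":0.76,"dz":0,"rx":0,"ry":0,"rz":0}

```text
t: 5.2
tcp_pos: [0.5055, -0.1171, 0.0557]
tool_rot: [0.159, 0.91, 0.38, 0.05]
force: [-0.5, -0.2, -0.0]
finger_gap: -0.003
gripper_force: 0.0
```

Call:
move_arm:
  targets:
    - {"dx":0.067,"dy":0.214,"dz":0,"rx":0,"ry":0,"rz":0}
    - {"dx":0.067,"dy":0.214,"dz":0,"rx":0,"ry":0,"rz":0}
    - {"dx":0.067,"dy":0.214,"dz":0,"rx":0,"ry":0,"rz":0}
    - {"dx":0.067,"dy":0.214,"dz":0,"rx":0,"ry":0,"rz":0}
    - {"dx":0.067,"dy":0.214,"dz":0,"rx":0,"ry":0,"rz":0}
    - {"dx":0,"dy":0,"dz":0.2,"rx":0,"ry":0,"rz":0}
    - {"dx":0,"dy":0,"dz":0.2,"rx":0,"ry":0,"rz":0}
    - {"dx":0.02,"dy":0.06,"dz":0.2,"rx":0,"ry":0,"rz":0}
    - {"dx":0.02,"dy":0.06,"dz":0.2,"rx":0,"ry":0,"rz":0}
    - {"dx":0,"dy":0,"dz":0,"rx":0,"ry":0,"rz":0}

```text
t: 6.45
tcp_pos: [0.5147, -0.089, 0.0759]
tool_rot: [0.158, 0.91, 0.379, 0.051]
force: [1.1, 0.5, -0.3]
finger_gap: 0.001
gripper_force: 0.0
```

```bash
python3 - <<'E'
from h import *
own()
a=snap('scene','s3.png');b=snap('top','t3.png')
cv2.imwrite('pics/c3.png',cv2.resize(np.hstack([b[190:370,245:465],a[150:330,190:410]])[:,:,::-1],None,fx=1.8,fy=1.8,interpolation=2))
E
```

```text
t 6.45 own 0.0304 -0.1184 0.0759 z own 0.0 0.71 -0.71 F own 0.9 0.8 -0.3 gap 0.001443137984214373
```

View pics/c3.png

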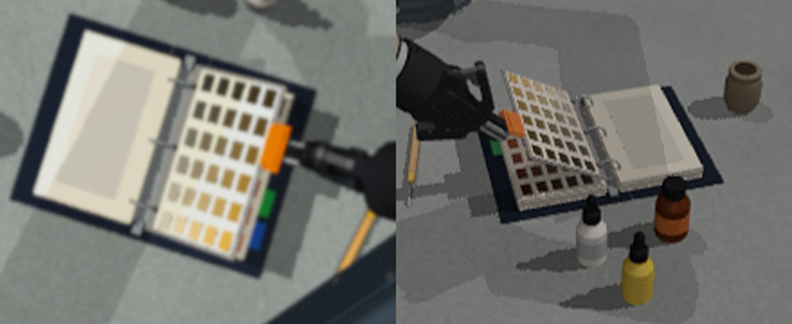

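The fingertips are now under the orange tab: in the crop's scene half the tab is at (513,123) with the fingers just below it, and in the top half it is at (277,150). The book hasn't moved. Next I'll compute the arc around the ring axis, bringing the tool upright in the second half.

```bash
python3 - <<'E'
from h import *
N=50
ph=np.linspace(.42,3.0,N+1);R=np.interp(ph,[.42,1.2,3.0],[.130,.120,.108])
y=-R*np.cos(ph);z=.023+R*np.sin(ph)
t=np.interp(ph,[1.2,2.6],[45,0])
for i in range(N):
    dy=y[i+1]-y[i];dz=z[i+1]-z[i];dt=(t[i+1]-t[i])/30
    if i%10==0:print('--',ph[i].round(2),y[i].round(3),z[i].round(3))
    print(*(np.r_[ey*dy/.025,dz/.025,ex*dt].round(3)))
print(y[-1],z[-1])
E
```

```text
-- 0.42 -0.119 0.076
0.042 0.133 0.23 0.0 -0.0
0.045 0.143 0.221 0.0 -0.0
0.048 0.153 0.212 0.0 -0.0
0.051 0.163 0.202 0.0 -0.0
0.054 0.172 0.192 0.0 -0.0
0.057 0.18 0.182 0.0 -0.0
0.059 0.188 0.171 0.0 -0.0
0.061 0.195 0.159 0.0 -0.0
0.063 0.202 0.148 0.0 -0.0
0.065 0.208 0.136 0.0 -0.0
-- 0.94 -0.073 0.122
0.067 0.213 0.124 0.0 -0.0
0.069 0.218 0.111 0.0 -0.0
0.07 0.222 0.099 0.0 -0.0
0.071 0.225 0.086 0.0 -0.0
0.072 0.228 0.073 0.0 -0.0
0.071 0.227 0.071 -0.047 0.015
0.072 0.229 0.06 -0.053 0.017
0.073 0.231 0.047 -0.053 0.017
0.073 0.232 0.034 -0.053 0.017
0.073 0.233 0.022 -0.053 0.017
-- 1.45 -0.014 0.14
0.073 0.233 0.009 -0.053 0.017
0.073 0.232 -0.004 -0.053 0.017
0.073 0.231 -0.016 -0.053 0.017
0.072 0.229 -0.029 -0.053 0.017
0.071 0.227 -0.041 -0.053 0.017
0.07 0.224 -0.053 -0.053 0.017
0.069 0.22 -0.065 -0.053 0.017
0.068 0.216 -0.077 -0.053 0.017
0.067 0.212 -0.088 -0.053 0.017
0.065 0.206 -0.099 -0.053 0.017
-- 1.97 0.044 0.129
0.063 0.201 -0.11 -0.053 0.017
0.061 0.194 -0.12 -0.053 0.017
0.059 0.188 -0.13 -0.053 0.017
0.057 0.18 -0.14 -0.053 0.017
0.054 0.173 -0.149 -0.053 0.017
0.052 0.165 -0.157 -0.053 0.017
0.049 0.156 -0.166 -0.053 0.017
0.046 0.147 -0.173 -0.053 0.017
0.043 0.138 -0.181 -0.053 0.017
0.04 0.129 -0.187 -0.053 0.017
-- 2.48 0.088 0.091
0.037 0.119 -0.193 -0.053 0.017
0.034 0.109 -0.199 -0.053 0.017
0.031 0.098 -0.204 -0.013 0.004
0.028 0.088 -0.208 0.0 -0.0
0.024 0.077 -0.212 0.0 -0.0
0.021 0.067 -0.215 0.0 -0.0
0.018 0.056 -0.218 0.0 -0.0
0.014 0.045 -0.22 0.0 -0.0
0.011 0.034 -0.222 0.0 -0.0
0.007 0.023 -0.222 0.0 -0.0
0.1069191896328481 0.03824096087046566
```

Call:
move_arm:
  targets:
    - {"dx":0.04,"dy":0.13,"dz":0.23,"rx":0,"ry":0,"rz":0}
    - {"dx":0.045,"dy":0.14,"dz":0.22,"rx":0,"ry":0,"rz":0}
    - {"dx":0.05,"dy":0.15,"dz":0.21,"rx":0,"ry":0,"rz":0}
    - {"dx":0.05,"dy":0.16,"dz":0.2,"rx":0,"ry":0,"rz":0}
    - {"dx":0.055,"dy":0.17,"dz":0.19,"rx":0,"ry":0,"rz":0}
    - {"dx":0.055,"dy":0.18,"dz":0.18,"rx":0,"ry":0,"rz":0}
    - {"dx":0.06,"dy":0.19,"dz":0.17,"rx":0,"ry":0,"rz":0}
    - {"dx":0.06,"dy":0.195,"dz":0.16,"rx":0,"ry":0,"rz":0}
    - {"dx":0.065,"dy":0.2,"dz":0.15,"rx":0,"ry":0,"rz":0}
    - {"dx":0.065,"dy":0.21,"dz":0.135,"rx":0,"ry":0,"rz":0}

```text
t: 7.8
tcp_pos: [0.5285, -0.0456, 0.1217]
tool_rot: [0.159, 0.91, 0.379, 0.051]
force: [0.4, -1.5, -0.0]
finger_gap: -0.006
gripper_force: 0.6
```

```bash
python3 - <<'E'
from h import *
own()
a=snap('scene','s4.png');b=snap('top','t4.png')
cv2.imwrite('pics/c4.png',cv2.resize(np.hstack([b[190:370,245:465],a[150:330,190:410]])[:,:,::-1],None,fx=1.8,fy=1.8,interpolation=2))
E
```

```text
t 7.8 own 0.0305 -0.073 0.1217 z own 0.0 0.71 -0.71 F own 0.8 -1.3 -0.0 gap -0.005505425529748861
```

View pics/c4.png

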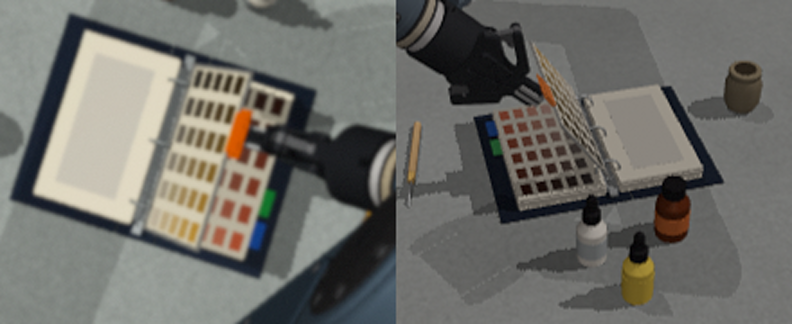

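The leaf is following and stands at about 60°, with the tab at (239,133) in the crop's top half. The reddish page is showing and the book hasn't moved. I'll carry on round the arc.

Call:
move_arm:
  targets:
    - {"dx":0.065,"dy":0.213,"dz":0.125,"rx":0,"ry":0,"rz":0}
    - {"dx":0.07,"dy":0.218,"dz":0.11,"rx":0,"ry":0,"rz":0}
    - {"dx":0.07,"dy":0.222,"dz":0.1,"rx":0,"ry":0,"rz":0}
    - {"dx":0.07,"dy":0.225,"dz":0.085,"rx":0,"ry":0,"rz":0}
    - {"dx":0.07,"dy":0.228,"dz":0.075,"rx":0,"ry":0,"rz":0}
    - {"dx":0.07,"dy":0.227,"dz":0.07,"rx":-0.047,"ry":0.015,"rz":0}
    - {"dx":0.07,"dy":0.229,"dz":0.06,"rx":-0.053,"ry":0.017,"rz":0}
    - {"dx":0.073,"dy":0.231,"dz":0.047,"rx":-0.053,"ry":0.017,"rz":0}
    - {"dx":0.073,"dy":0.232,"dz":0.034,"rx":-0.053,"ry":0.017,"rz":0}
    - {"dx":0.073,"dy":0.233,"dz":0.022,"rx":-0.053,"ry":0.017,"rz":0}

```text
t: 9.15
tcp_pos: [0.5459, 0.0111, 0.1398]
tool_rot: [0.163, 0.935, 0.312, 0.041]
force: [-1.1, -0.3, -0.2]
finger_gap: 0.002
gripper_force: 0.4
```

Call:
move_arm:
  targets:
    - {"dx":0.073,"dy":0.233,"dz":0.009,"rx":-0.053,"ry":0.017,"rz":0}
    - {"dx":0.073,"dy":0.232,"dz":-0.004,"rx":-0.053,"ry":0.017,"rz":0}
    - {"dx":0.073,"dy":0.231,"dz":-0.016,"rx":-0.053,"ry":0.017,"rz":0}
    - {"dx":0.072,"dy":0.229,"dz":-0.029,"rx":-0.053,"ry":0.017,"rz":0}
    - {"dx":0.071,"dy":0.227,"dz":-0.041,"rx":-0.053,"ry":0.017,"rz":0}
    - {"dx":0.07,"dy":0.224,"dz":-0.053,"rx":-0.053,"ry":0.017,"rz":0}
    - {"dx":0.069,"dy":0.22,"dz":-0.065,"rx":-0.053,"ry":0.017,"rz":0}
    - {"dx":0.068,"dy":0.216,"dz":-0.077,"rx":-0.053,"ry":0.017,"rz":0}
    - {"dx":0.067,"dy":0.212,"dz":-0.088,"rx":-0.053,"ry":0.017,"rz":0}
    - {"dx":0.065,"dy":0.206,"dz":-0.099,"rx":-0.053,"ry":0.017,"rz":0}

```text
t: 10.4
tcp_pos: [0.5633, 0.0672, 0.1284]
tool_rot: [0.169, 0.97, 0.173, 0.022]
force: [0.1, -0.2, 1.7]
finger_gap: 0.0
gripper_force: 0.9
```

```bash
python3 - <<'E'
from h import *
print(own()['q'].round(2))
a=snap('scene','s5.png');b=snap('top','t5.png')
cv2.imwrite('pics/c5.png',cv2.resize(np.hstack([b[190:370,245:465],a[150:330,190:410]])[:,:,::-1],None,fx=1.8,fy=1.8,interpolation=2))
E
```

```text
t 10.4 own 0.0298 0.0452 0.1284 z own -0.0 0.34 -0.94 F own 0.2 -0.2 1.7 gap 6.020112465703408e-05
[-0.27  0.59  1.77  0.48  0.84 -1.82]
```

View pics/c5.png

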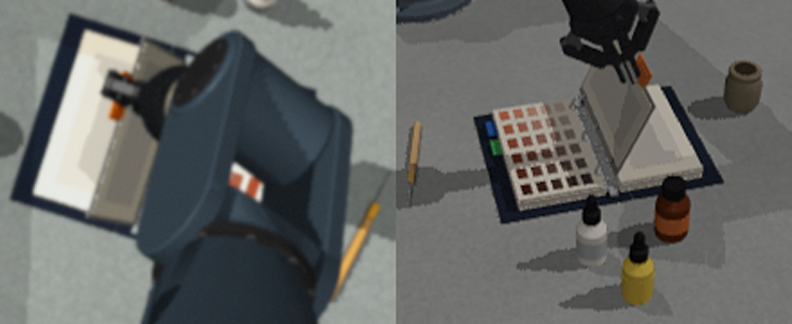

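The leaf is past vertical, leaning left with its grey back towards the finger and the tab at (643,70). The book is still in place, so I continue down.

Call:
move_arm:
  targets:
    - {"dx":0.063,"dy":0.2,"dz":-0.11,"rx":-0.053,"ry":0.017,"rz":0}
    - {"dx":0.061,"dy":0.194,"dz":-0.12,"rx":-0.053,"ry":0.017,"rz":0}
    - {"dx":0.059,"dy":0.188,"dz":-0.13,"rx":-0.053,"ry":0.017,"rz":0}
    - {"dx":0.057,"dy":0.18,"dz":-0.14,"rx":-0.053,"ry":0.017,"rz":0}
    - {"dx":0.054,"dy":0.173,"dz":-0.15,"rx":-0.053,"ry":0.017,"rz":0}
    - {"dx":0.052,"dy":0.165,"dz":-0.157,"rx":-0.053,"ry":0.017,"rz":0}
    - {"dx":0.049,"dy":0.156,"dz":-0.166,"rx":-0.053,"ry":0.017,"rz":0}
    - {"dx":0.046,"dy":0.147,"dz":-0.173,"rx":-0.053,"ry":0.017,"rz":0}
    - {"dx":0.043,"dy":0.138,"dz":-0.18,"rx":-0.053,"ry":0.017,"rz":0}
    - {"dx":0.04,"dy":0.129,"dz":-0.187,"rx":-0.053,"ry":0.017,"rz":0}

```text
t: 11.75
tcp_pos: [0.5762, 0.1081, 0.0901]
tool_rot: [0.172, 0.985, 0.029, 0.002]
force: [0.1, 0.3, -0.2]
finger_gap: -0.001
gripper_force: 0.2
```

Call:
move_arm:
  targets:
    - {"dx":0.037,"dy":0.119,"dz":-0.193,"rx":-0.053,"ry":0.017,"rz":0}
    - {"dx":0.034,"dy":0.109,"dz":-0.2,"rx":-0.053,"ry":0.017,"rz":0}
    - {"dx":0.031,"dy":0.098,"dz":-0.204,"rx":-0.013,"ry":0.004,"rz":0}
    - {"dx":0.028,"dy":0.088,"dz":-0.208,"rx":0,"ry":0,"rz":0}
    - {"dx":0.024,"dy":0.077,"dz":-0.212,"rx":0,"ry":0,"rz":0}
    - {"dx":0.021,"dy":0.067,"dz":-0.215,"rx":0,"ry":0,"rz":0}
    - {"dx":0.018,"dy":0.056,"dz":-0.218,"rx":0,"ry":0,"rz":0}
    - {"dx":0.014,"dy":0.045,"dz":-0.22,"rx":0,"ry":0,"rz":0}
    - {"dx":0.011,"dy":0.034,"dz":-0.22,"rx":0,"ry":0,"rz":0}
    - {"dx":0.007,"dy":0.023,"dz":-0.2,"rx":0,"ry":0,"rz":0}

```text
t: 13.0
tcp_pos: [0.5821, 0.126, 0.0376]
tool_rot: [0.172, 0.985, -0.003, -0.002]
force: [0.4, 0.4, 0.6]
finger_gap: -0.002
gripper_force: 0.2
```

```bash
python3 - <<'E'
from h import *
own()
E
```

```text
t 13.0 own 0.0301 0.1068 0.0376 z own -0.0 -0.01 -1.0 F own 0.3 0.5 0.6 gap -0.0017149502065620186
```

Now I press straight down in small steps.

Call:
move_arm:
  targets:
    - {"dx":0,"dy":0,"dz":-0.1,"rx":0,"ry":0,"rz":0}
    - {"dx":0,"dy":0,"dz":-0.1,"rx":0,"ry":0,"rz":0}
    - {"dx":0,"dy":0,"dz":-0.1,"rx":0,"ry":0,"rz":0}
    - {"dx":0,"dy":0,"dz":-0.08,"rx":0,"ry":0,"rz":0}
    - {"dx":0,"dy":0,"dz":-0.06,"rx":0,"ry":0,"rz":0}
    - {"dx":0,"dy":0,"dz":-0.04,"rx":0,"ry":0,"rz":0}
    - {"dx":0,"dy":0,"dz":-0.03,"rx":0,"ry":0,"rz":0}
    - {"dx":0,"dy":0,"dz":-0.03,"rx":0,"ry":0,"rz":0}
    - {"dx":0,"dy":0,"dz":0,"rx":0,"ry":0,"rz":0}
    - {"dx":0,"dy":0,"dz":0,"rx":0,"ry":0,"rz":0}

```text
t: 14.25
tcp_pos: [0.5821, 0.1259, 0.0255]
tool_rot: [0.172, 0.985, -0.003, -0.002]
force: [-1.7, -0.5, 6.6]
finger_gap: -0.002
gripper_force: 3.3
```

The tip stands at z = 25.5 mm with 6.6 N, exactly the flat leaf's height. I'll press slightly more, then lift straight off.

Call:
move_arm:
  targets:
    - {"dx":0,"dy":0,"dz":-0.03,"rx":0,"ry":0,"rz":0}
    - {"dx":0,"dy":0,"dz":-0.03,"rx":0,"ry":0,"rz":0}
    - {"dx":0,"dy":0,"dz":0,"rx":0,"ry":0,"rz":0}
    - {"dx":0,"dy":0,"dz":0,"rx":0,"ry":0,"rz":0}
    - {"dx":0,"dy":0,"dz":0.1,"rx":0,"ry":0,"rz":0}
    - {"dx":0,"dy":0,"dz":0.2,"rx":0,"ry":0,"rz":0}
    - {"dx":0,"dy":0,"dz":0.5,"rx":0,"ry":0,"rz":0}
    - {"dx":0,"dy":0,"dz":0.9,"rx":0,"ry":0,"rz":0}
    - {"dx":0,"dy":0,"dz":0.9,"rx":0,"ry":0,"rz":0}
    - {"dx":0,"dy":0,"dz":0.9,"rx":0,"ry":0,"rz":0}

```text
t: 15.5
tcp_pos: [0.5821, 0.1259, 0.1116]
tool_rot: [0.172, 0.985, -0.003, -0.002]
force: [-0.5, 0.4, -0.3]
finger_gap: 0.001
gripper_force: 0.0
```

Call:
move_arm:
  targets:
    - {"dx":0,"dy":0,"dz":1,"rx":0,"ry":0,"rz":0}
    - {"dx":0,"dy":0,"dz":1,"rx":0,"ry":0,"rz":0}
    - {"dx":0,"dy":0,"dz":1,"rx":0,"ry":0,"rz":0}
    - {"dx":0,"dy":0,"dz":1,"rx":0,"ry":0,"rz":0}
    - {"dx":-1,"dy":0,"dz":0,"rx":0,"ry":0,"rz":0}
    - {"dx":-1,"dy":0,"dz":0,"rx":0,"ry":0,"rz":0}
    - {"dx":-1,"dy":0,"dz":0,"rx":0,"ry":0,"rz":0}
    - {"dx":-1,"dy":0,"dz":0,"rx":0,"ry":0,"rz":0}
    - {"dx":0,"dy":0,"dz":0,"rx":0,"ry":0,"rz":0}
    - {"dx":0,"dy":0,"dz":0,"rx":0,"ry":0,"rz":0}

```text
t: 16.75
tcp_pos: [0.4834, 0.1259, 0.2111]
tool_rot: [0.172, 0.985, -0.002, -0.001]
force: [-1.1, 0.1, 0.2]
finger_gap: -0.003
gripper_force: 0.0
```

```bash
python3 - <<'E'
from h import *
own()
a=snap('scene','s6.png');b=snap('top','t6.png')
cv2.imwrite('pics/c6.png',cv2.resize(np.hstack([b[130:370,200:465],a[150:390,190:410]])[:,:,::-1],None,fx=1.6,fy=1.6,interpolation=2))
E
```

```text
t 16.75 own -0.064 0.0772 0.2111 z own -0.0 -0.0 -1.0 F own -1.1 -0.2 0.2 gap -0.003013236579045721
```

View pics/c6.png

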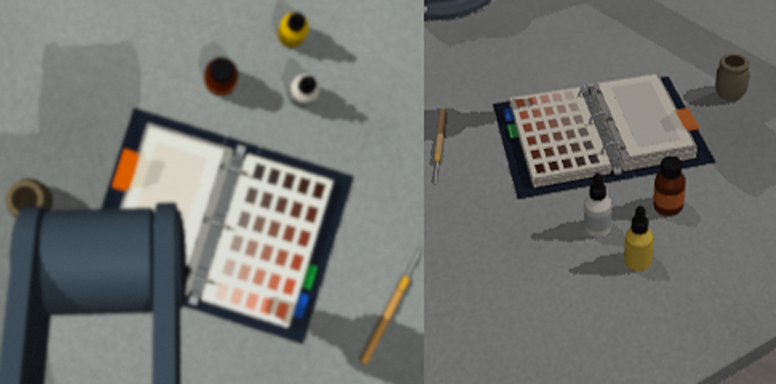

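The leaf lies flat on the left with its tab at (125,170) in the crop. The reddish page is fully visible, and the book, bottles, jar and pick are where they were.

```bash
python3 -c "
from h import *
print(order.sign_off())"
```

```text
the job is handed in; nothing more can be done
None
```

The leaf was pushed over the rings with the shut fingertips and pressed flat on the left-hand pages, so the reddish page can be read; the book and the other things looked unmoved in the last pictures, and the job was handed in at about 17 s.

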